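# Unlock the cell changer and hold it three clicks on

## Task

Pull the black lock plug straight up out of its socket on the round cell changer and leave it in the clear tray. Then swing the changer's lever counter-clockwise (seen from above) by its upright knob until it has clicked exactly three times, never a fourth, and stay there: the lever is sprung and runs home if let go, so finish while still holding the knob at the third click. Leave the bottles, tip box and tape roll where they stand.

Things in the scene. Friction and masses are not known exactly. Their poses are not given: they have to be found in the camera images.
- changer: Cell changer: a round white base plate 210 mm across, 14 mm thick, fixed to the worktop, with an aluminium disc 124 mm across on a central spindle (disc top 58 mm above the worktop, eight small vials on it up to 78 mm). Origin: on the spindle axis at the worktop, z up. Its x axis points along the lever's home direction (roughly to the robot's left); the lever turns from x towards y.
- socket (a point): Centre of the mouth (facing up, 40 mm above the worktop) of the plug's socket, a grey block 36 x 30 mm at (-85, -27) mm in the changer's frame, opposite the lever. Blade hole 17 x 9 mm, 24 mm deep. While in, the plug's head blocks a lug on the disc (lug top 58 mm above the worktop): the lever turns only about 0.1 rad. Axes as the changer's.
- plug: Loose black lock plug, 70 g, upright in the socket at the start: head 30 (its x) x 18 (its y) x 75 mm tall; under it a steel blade 16 x 8 mm, 22 mm long. Origin: centre of the blade's lower end, z up the plug; the head spans z = 22 to 97 mm. A sprung nub grips a groove in the blade: an upward pull of about 15 N frees it in the first 5 mm; the blade clears the socket after 22 mm.
- plug_grip (a point): Point on the plug's axis 20 mm below the top of its head (77 mm above the blade's lower end), where it is gripped across the 18 mm. It stands 95 mm above the worktop while the plug is in the socket. Axes as the plug's.
- tray: The open clear plastic tray, 163 mm (its x) x 248 mm (its y), 83 mm high, walls 6 mm, loose, 0.3 kg, to the robot's right. Origin: under its floor near the middle; z up.
- tray_floor (a point): Centre of the tray's inner floor, 3 mm above the worktop; the inside measures 138 x 228 mm. Axes as the tray's.
- lever (a joint): Turn of the lever and disc, rad: 0 at home, growing counter-clockwise from above, stop at 1.5. A spring always drives it home: 5.7 N at the knob at home, 6.6 N at 1 rad; riding up a pin adds about 2 N, and past its crest the push drops to about 3 N before it grows again: the click. The pawl only clicks; it does not hold the lever.
- lever_knob (a point): Point to grip on the knob's axis: an upright black round knob 22 mm across, from 58 to 110 mm above the worktop, at the end of the lever arm (arm top 58 mm above the worktop), 130 mm from the spindle axis. This point is 88 mm above the worktop. Its x axis points from the spindle out along the lever; z up.
- knob: The lever's upright black round knob, 22 mm across and 52 mm tall, turning freely about its own upright axis. Origin: centre of its underside on the arm, 58 mm above the worktop.
- pawl: Grey click pawl block, 30 x 24 mm, set at the disc's rim; where round the rim varies. Origin on the spindle axis, 14 mm above the worktop; the block lies 85 mm out, at 120 degrees counter-clockwise from this x axis. Clicks come when the angle from this x axis counter-clockwise to lever_knob's x axis passes 0.38, 0.60, 0.82 and (forbidden fourth) 1.04 rad; half-way past the third is 0.93.
- pawl_block (a point): Top centre of the grey click pawl block, 63 mm above the worktop, 85 mm from the spindle axis. The block's sprung steel plunger rides over steel pins on the disc's edge, one click a pin. Axes as pawl.
- wash_bottle: White squeeze wash bottle with a bent spout, 65 mm across, 190 mm tall, a bystander at the back. Origin: its underside.
- tip_box: Box of pipette tips, 82 x 118 x 56 mm, a bystander at the back. Origin: its underside.
- bottle_white: White reagent bottle with screw cap, 39 mm across, 150 mm tall, a bystander behind the tray. Origin: its underside.
- tape_roll: Roll of paper tape lying flat, 62 mm across, 19 mm high, a bystander to the left of the changer. Origin: its underside.

How it is judged (in metres and radians):
On the way, in this order (a step that is already met when the one before it is completed fails the run):
1. the plug is out of its socket (z of plug_grip in the frame of socket above 0.085 m), for 0.1 s.
2. the plug is in the tray, let go (x of plug_grip in the frame of tray between -0.066 and 0.072 m and y of plug_grip in the frame of tray between -0.114 and 0.114 m and z of plug_grip in the frame of tray below 0.09 m and contact force between the fingers and plug below 0.1 N and linear speed of plug below 0.05 m/s), for 0.2 s.
3. the first click (angle between the x axis of lever_knob and the x axis of pawl, either way round above 0.4 rad), for 0.02 s.
4. the third click (angle between the x axis of lever_knob and the x axis of pawl, either way round above 0.84 rad), for 0.2 s.
At the end, for the whole second after the job is handed in: The fingers press on the knob (over 1 N) and hold the lever still between the third and fourth click: 0.84 to 1.02 rad on from the pawl's x axis. The plug lies or stands inside the tray, its grip point under 90 mm above the tray's underside, not touched by the fingers (angle between the x axis of lever_knob and the x axis of pawl, either way round between 0.84 and 1.02 rad and contact force between the fingers and knob above 1 N and velocity of joint lever between -0.1 and 0.1 rad/s and x of plug_grip in the frame of tray between -0.066 and 0.072 m and y of plug_grip in the frame of tray between -0.114 and 0.114 m and z of plug_grip in the frame of tray below 0.09 m and contact force between the fingers and plug below 0.1 N); the arm keeps its last pose, push and grip.
It fails at once if the lever goes over the fourth click (angle between the x axis of lever_knob and the x axis of pawl, either way round above 1.06 rad).
It fails at once if a bystander is shifted more than 30 mm (distance of any of wash_bottle, tip_box, bottle_white, tape_roll from where it was at the start of the episode above 0.03 m).
It also fails if it takes over 54 s, if anything falls off the work surface, if the arm or the gripper's body presses on something with over 40 N, if the wrist force passes 120 N, or if a joint passes its speed limit or range.

## Robot

A 6-joint arm with a two-finger parallel gripper is mounted at the origin on a cart in front of the work surface, level with it; the furniture and walls round the work are solid. World frame = base frame: x ahead of the robot, y to its left, z up, the work surface at z = 0. Lengths are in m, angles in degrees, forces in N, time in s.
With the tool pointing down it reaches from about 0.325 to 0.925 m from the base axis. Payload 3.1 kg.
Tool frame: the origin (TCP) lies between the finger pads; the fingertips stand 14 mm ahead of it and the grasp point (between the pads) lies 5 mm behind it; z points along the fingers, y is the line along which they close (so a half turn about z gives the same grasp; the last joint's range is limited). The gripper opens to 85 mm and grips with 20 to 120 N. Pads are 22 mm wide; open, the fingers measure 114 mm over their backs; the gripper's body (76 mm by 85 mm) begins 54 mm behind the grasp point. The pads swing forward as they close: fully open they stand 13 mm farther back than shut.
Start: joints at [67.54, 12.427, 92.441, -0, 75.132, -6.429], TCP at [0.173, 0.601, 0.245] pointing down, gripper open.
Joint ranges: [-157.48, 157.48], [-44.54, 120.13], [17.64, 146.25], [-64.5, 244.5], [7.68, 150.69], [-147.95, 147.95]. Speed limits (degrees/s): [159.86, 159.86, 180, 180, 180, 180].

## Interface

Orientations are given as a 3x3 rotation matrix whose columns are the frame's x, y, z axes.
In Python, from rig import manip gives the robot as it stands. The module is installed in compiled form; this text tells all that it offers.
- The arm moves only by the tool carry_out, never from a script. Its argument "steps" is a list of rows, each a list of 7 numbers: the closure, from 0 (fully open) to 1 (shut), then the shift along the tool's x, y, z in m, then the turn, a rotation vector about the tool's x, y, z in rad. In form: [[fingers, x, y, z, rx, ry, rz], ...]. A call has 1 to 20 rows; each row is the pose to reach, as a shift and turn from the pose commanded when the call began, along the tool's axes at that moment; what a row does not reach only later rows make up. A row lasts 1/12 s, in which the tool goes at most 41.7 mm and 7.16 degrees, less where a joint would pass 70% of its speed; a pose out of reach is approached as far as the arm can. A call with a gripper value outside its range is refused whole. The fingers move at their own pace and stop on an object; the grip force is fixed at half the most. Time passes only in rows, so rows that repeat a pose let the fingers close. It gives the time, the measured TCP pose, the force, the opening and the grip force at its end, in the units of the state.
- manip.sense(): the state, without advancing time (a new reading comes with each control period).
- manip.get_image(name): name is "side" or "top" or "wrist"; returns the picture (384x512x3 uint8, blue, green, red); there is no depth.
- manip.camera_model(name): a dict with "vertical_fov" (degrees; the focal length in pixels is half the picture's height over the tangent of half this angle, whatever the lens; pixels are square), "cx", "cy" (the principal point, pixels), "extrinsics" (4x4, takes a point from world to camera coordinates). Camera axes: x right, y down, z forward; pixel columns grow to the right and rows downward; lengths in m; the calibration is good to about 2 mm. A picture is of the moment at which its call begins: read the wrist's pose just before it. camera_model takes no time and is no camera call; for the wrist camera it gives the pose at the moment of the call.
- manip.close_job(): hands the job in; it is judged then, once.
The state is a dict: "time": time; "joints": joint angles; "qvel": joint speeds; "joint_torque": joint torques, N m; "tool_pos": TCP position; "ee_rot": TCP orientation; "contact_force": force on the tool from outside, world axes, zero at the start; "torque": the same for the moment, N m; "gripper_width": finger opening in m; "gripper_force": force on a finger pad.
Only numpy, scipy, OpenCV 4.12 (cv2) and the standard library are available. Lean on these libraries where they do the work, as an engineer would, in place of code of your own. Each camera call takes 0.05 s, during which the arm holds its last target. There are 200 camera calls.

## Working session

There is one attempt and no reset: what is moved stays moved. The work goes in short steps, Python scripts to look and compute and a tool call to move; the robot and the scene stay as the last step left them, time stands still between calls to the robot, and variables do not carry over. Pictures are saved under pics/ and viewed, at most 12 in all, crops included, and the job is handed in when it is done.

Besides the shell and the picture viewer there is one more tool, called after "Call:" by a JSON object that holds its "name" and its "arguments", one argument or row to a line. carry_out: Moves the arm, as the interface text tells. Its arguments: {"type":"object","properties":{"steps":{"type":"array"}},"required":["steps"]}

```bash
mkdir -p pics
python3 - <<'E'
from rig import manip
import cv2,numpy as np
s=manip.sense();print({k:np.round(v,3).tolist() for k,v in s.items()})
for n in("top","side","wrist"):
    m=manip.camera_model(n);print(n,m["vertical_fov"],m["cx"],m["cy"],np.round(m["extrinsics"],4).tolist())
    im=manip.get_image(n);cv2.imwrite(f"pics/{n}0.png",im)
E
```

```text
{'time': 0.0, 'joints': [67.54, 12.477, 92.531, 0.001, 75.132, -6.428], 'qvel': [0.028, 0.047, 0.021, -0.011, 0.019, 0.128], 'joint_torque': [-0.002, -39.683, -30.386, -0.0, 0.009, -0.0], 'tool_pos': [0.172, 0.6, 0.244], 'ee_rot': [[-0.961, 0.276, -0.001], [0.276, 0.961, -0.002], [0.0, -0.002, -1.0]], 'contact_force': [-0.337, -0.332, 0.789], 'torque': [0.003, 0.024, -0.015], 'gripper_force': 0.0, 'gripper_width': 0.086}
top 52.20572498535245 251.50439833470807 197.6901388110298 [[0.0103, -0.9999, -0.0131, -0.1738], [-0.9816, -0.0076, -0.191, 0.6152], [0.1909, 0.0149, -0.9815, 1.1228], [0.0, 0.0, 0.0, 1.0]]
side 56.05999027716556 259.96399724544716 192.4450844752096 [[0.8038, -0.5948, -0.0097, -0.5964], [-0.3492, -0.4585, -0.8172, 0.2162], [0.4816, 0.6603, -0.5762, 0.8741], [0.0, 0.0, 0.0, 1.0]]
wrist 61.06707332523451 256.3666592935 196.9949596602218 [[0.2758, 0.9612, -0.0026, -0.6254], [0.9173, -0.2624, 0.2996, -0.0382], [0.2872, -0.0851, -0.9541, 0.3801], [0.0, 0.0, 0.0, 1.0]]
```

View pics/top0.png

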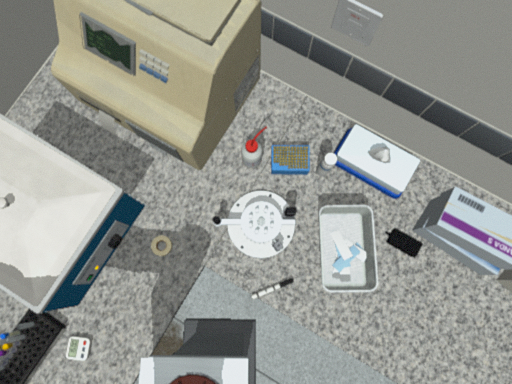

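View pics/side0.png

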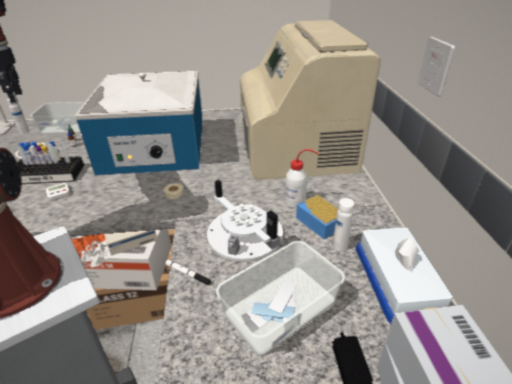

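Top: changer disc near (262,222), knob (217,220), plug (290,212), pawl (278,243), tray (348,248). Enlarging for measurement.

```bash
cat > h.py <<'E'
import numpy as np,cv2
from rig import manip
def cam(n,m=None):
    m=m or manip.camera_model(n);E=np.array(m["extrinsics"]);f=192/np.tan(np.radians(m["vertical_fov"]/2))
    return E[:3,:3],E[:3,3],f,m["cx"],m["cy"]
def ray(c,u,v,z):
    R,t,f,cx,cy=c;o=-R.T@t;d=R.T@np.array([(u-cx)/f,(v-cy)/f,1]);return o+d*(z-o[2])/d[2]
def proj(c,p):
    R,t,f,cx,cy=c;q=R@np.array(p)+t;return np.array([f*q[0]/q[2]+cx,f*q[1]/q[2]+cy])
E
python3 - <<'E'
from h import *
a=cv2.imread("pics/top0.png")[180:300,200:390]
a=cv2.resize(a,None,fx=4,fy=4,interpolation=cv2.INTER_CUBIC)
cv2.imwrite("pics/topc.png",a)
a=cv2.imread("pics/side0.png")[165:355,195:355]
cv2.imwrite("pics/sidec.png",cv2.resize(a,None,fx=3,fy=3,interpolation=cv2.INTER_CUBIC))
c=cam("top")
for u,v,z in[(262,222,.058),(217,220,.11),(290,212,.115),(278,243,.063),(348,248,.083)]:print(ray(c,u,v,z).round(3))
E
```

```text
[ 0.543 -0.2    0.058]
[ 0.541 -0.071  0.11 ]
[ 0.565 -0.279  0.115]
[ 0.481 -0.247  0.063]
[ 0.467 -0.447  0.083]
```

View pics/topc.png

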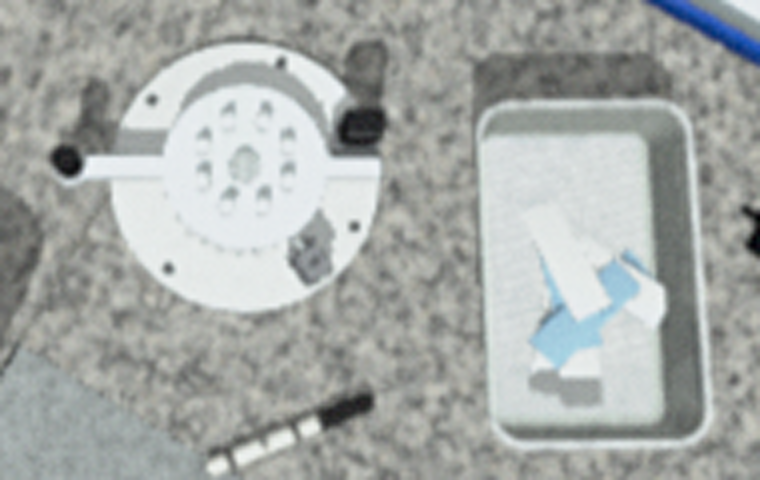

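View pics/sidec.png

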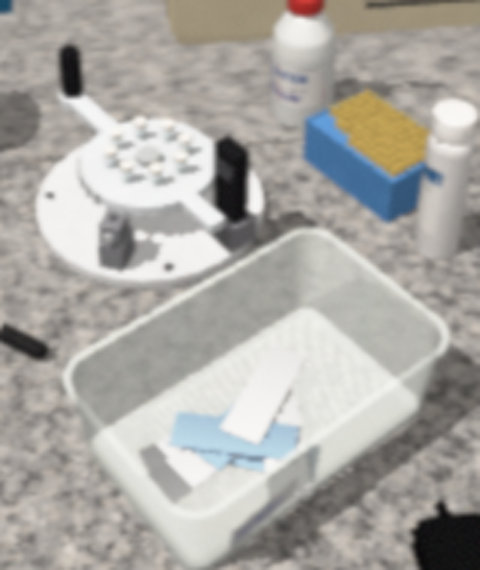

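Crop shows knob at (68,160), disc centre (245,166), plug (362,126), pawl (312,252); the plug's long side lies along the lever line (world y). I'll raise and move above the changer for a closer wrist view.

Call:
{"name": "carry_out", "arguments": {
  "steps": [
    [0,0,0,-0.04,0,0,0],
    [0,0,0,-0.08,0,0,0],
    [0,0,0,-0.12,0,0,0],
    [0,0,0,-0.155,0,0,0],
    [0,-0.025,-0.032,-0.155,0,0,0.06],
    [0,-0.05,-0.063,-0.155,0,0,0.12],
    [0,-0.075,-0.095,-0.155,0,0,0.18],
    [0,-0.1,-0.126,-0.155,0,0,0.24],
    [0,-0.125,-0.158,-0.155,0,0,0.3],
    [0,-0.15,-0.19,-0.155,0,0,0.36],
    [0,-0.175,-0.221,-0.155,0,0,0.42],
    [0,-0.2,-0.253,-0.155,0,0,0.48],
    [0,-0.225,-0.285,-0.155,0,0,0.54],
    [0,-0.25,-0.316,-0.155,0,0,0.6],
    [0,-0.275,-0.348,-0.155,0,0,0.66],
    [0,-0.3,-0.38,-0.155,0,0,0.72],
    [0,-0.325,-0.411,-0.155,0,0,0.78],
    [0,-0.35,-0.443,-0.155,0,0,0.84],
    [0,-0.375,-0.474,-0.155,0,0,0.9],
    [0,-0.4,-0.506,-0.155,0,0,0.96]
  ]
}}

```text
time: 1.82
tool_pos: [0.4174, 0.002, 0.4002]
ee_rot: [[-0.322, 0.947, 0.001], [0.947, 0.322, 0.0], [0.0, 0.001, -1.0]]
contact_force: [1.2, 0.3, -0.5]
gripper_width: 0.0852
gripper_force: 0.0
```

Run:
```python
from h import *
s=manip.sense();R=np.array(s["ee_rot"]);p=np.array(s["tool_pos"]);print(p,R.round(3).tolist(),s["contact_force"])
from scipy.spatial.transform import Rotation as Q
T=np.array([[0,1,0],[1,0,0],[0,0,-1.]])
print(R.T@(np.array([.5,-.2,.32])-p),Q.from_matrix(R.T@T).as_rotvec())
```

```text
[0.41735131 0.00198446 0.40021953] [[-0.322, 0.947, 0.001], [0.947, 0.322, 0.0], [0.0, 0.001, -1.0]] [ 1.15584951  0.28036964 -0.529437  ]
[-0.21784139  0.01319964  0.08021598] [ 6.43695562e-04 -1.63740189e-04  3.27636086e-01]
```

Call:
{"name": "carry_out", "arguments": {
  "steps": [
    [0,-0.035,0.002,0.012,0,0,0.06],
    [0,-0.07,0.004,0.025,0,0,0.12],
    [0,-0.105,0.006,0.038,0,0,0.18],
    [0,-0.14,0.008,0.05,0,0,0.24],
    [0,-0.175,0.01,0.063,0,0,0.3],
    [0,-0.205,0.012,0.073,0,0,0.328],
    [0,-0.218,0.013,0.08,0,0,0.328],
    [0,-0.218,0.013,0.08,0,0,0.328],
    [0,-0.218,0.013,0.08,0,0,0.328],
    [0,-0.218,0.013,0.08,0,0,0.328]
  ]
}}

```text
time: 2.65
tool_pos: [0.5003, -0.197, 0.3207]
ee_rot: [[-0.004, 1.0, 0.0], [1.0, 0.004, 0.001], [0.001, 0.0, -1.0]]
contact_force: [0.8, 0.3, 0.1]
gripper_width: 0.0856
gripper_force: 0.0
```

Run:
```python
from h import *
import json
s=manip.sense();print(s["tool_pos"],np.array(s["ee_rot"]).round(3).tolist())
m=manip.camera_model("wrist");json.dump({k:np.array(v).tolist() for k,v in m.items()},open("w1.json","w"))
im=manip.get_image("wrist");cv2.imwrite("pics/w1.png",im)
cv2.imwrite("pics/w1b.png",cv2.resize(im,None,fx=1.5625,fy=1.5625,interpolation=cv2.INTER_CUBIC))
```

```text
[ 0.50029366 -0.19697048  0.32069309] [[-0.004, 1.0, 0.0], [1.0, 0.004, 0.001], [0.001, 0.0, -1.0]]
```

View pics/w1b.png

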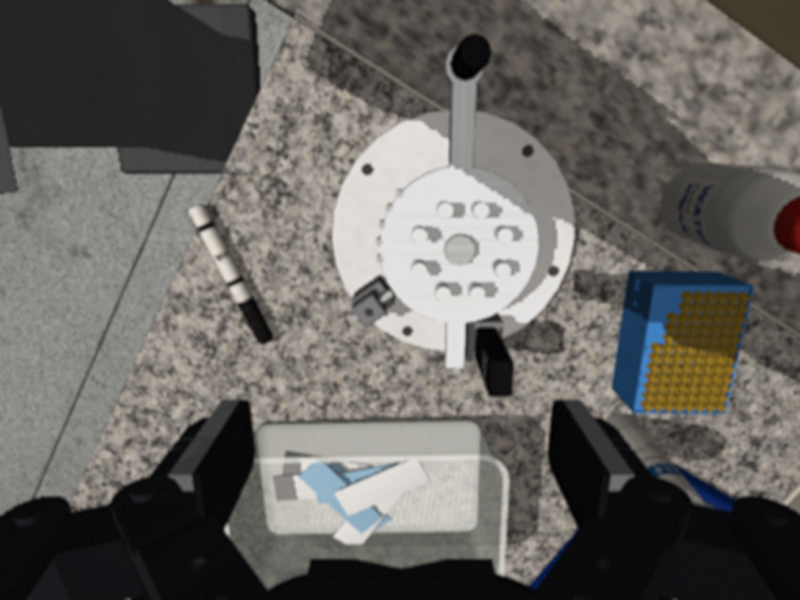

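The wrist view (1.56x) shows disc centre (460,247), knob top (474,52), plug top (499,378), pawl (373,302). I'll cast rays.

Run:
```python
from h import *
import json
im=cv2.imread("pics/w1.png");c=cam(0,json.load(open("w1.json")))
k=1.5625
for n,u,v,z in[("disc",460,246.5,.058),("spindle",461,249,.06),("knobtop",474,52,.11),("knobbase",465,66,.058),("plugtop",499,378,.115),("pTL",485,364,.115),("pTR",507,361,.115),("pBR",512,392,.115),("pBL",489,394,.115),("pawl",373,302,.063),("lugL",446,366,.058),("lugR",464,366,.058)]:print(n,ray(c,u/k,v/k,z).round(4))
# plate: saturation low & bright -> use top image ellipse
for nm,cc,roi,z in(("top0",cam("top"),(220,180,310,270),.014),):
    a=cv2.imread(f"pics/{nm}.png");g=cv2.cvtColor(a,cv2.COLOR_BGR2HSV)
    m=((g[...,2]>205)&(g[...,1]<25)).astype(np.uint8);x0,y0,x1,y1=roi
    mm=np.zeros_like(m);mm[y0:y1,x0:x1]=m[y0:y1,x0:x1]
    C=max(cv2.findContours(mm,0,1)[0],key=cv2.contourArea);h=cv2.convexHull(C)
    P=np.array([ray(cc,u,v,z)[:2] for u,v in h[:,0]]);P=P
    A=np.c_[2*P,np.ones(len(P))];s=np.linalg.lstsq(A,(P**2).sum(1),rcond=None)[0];print("plate",s[:2],np.sqrt(s[2]+s[0]**2+s[1]**2))
# dark blobs
g=cv2.cvtColor(im,cv2.COLOR_BGR2GRAY);_,L,S,Ct=cv2.connectedComponentsWithStats((g<40).astype(np.uint8))
for s,t in zip(S,Ct):
    if 60<s[4]<3000:print(s,t.round(1))
a=im[160:225,215:275];cv2.imwrite("pics/pawl.png",cv2.resize(a,None,fx=8,fy=8,interpolation=cv2.INTER_CUBIC))
```

```text
disc [ 0.546  -0.1912  0.058 ]
spindle [ 0.5466 -0.1928  0.06  ]
knobtop [ 0.5436 -0.063   0.11  ]
knobbase [ 0.5445 -0.0634  0.058 ]
plugtop [ 0.5711 -0.276   0.115 ]
pTL [ 0.5604 -0.2652  0.115 ]
pTR [ 0.576  -0.2628  0.115 ]
pBR [ 0.5812 -0.2871  0.115 ]
pBL [ 0.5646 -0.2888  0.115 ]
pawl [ 0.4782 -0.235   0.063 ]
lugL [ 0.5383 -0.2922  0.058 ]
lugR [ 0.5533 -0.2921  0.058 ]
plate [ 0.54431456 -0.19072449] 0.10575837438788108
[289  22  25  29 506] [301.   35.7]
[496 127  16  34 385] [504.3 144.2]
[400 174  76  30 743] [425.6 183. ]
[154 191  20  28 271] [163.7 204.8]
[304 210  24  43 735] [315.8 231. ]
```

View pics/pawl.png

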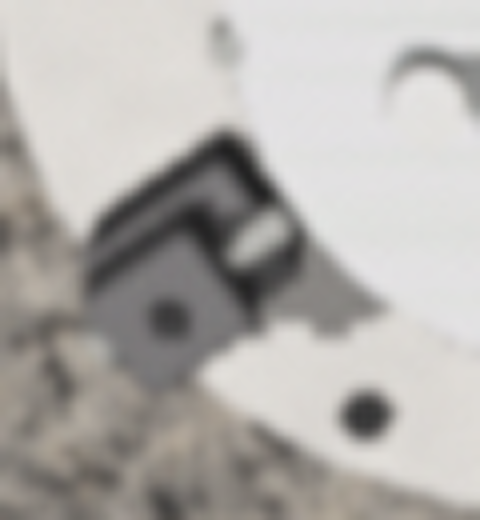

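The pawl's radial block and screw dot are near crop (168,305) to (190,260), and the plug looks yawed about 6°. I'll hover over the plug for another view.

Call:
{"name": "carry_out", "arguments": {
  "steps": [
    [0,-0.027,0.024,0.023,0,0,0],
    [0,-0.053,0.048,0.047,0,0,0],
    [0,-0.079,0.071,0.07,0,0,0],
    [0,-0.079,0.071,0.07,0,0,0],
    [0,-0.079,0.071,0.07,0,0,0],
    [0,-0.079,0.071,0.07,0,0,0]
  ]
}}

```text
time: 3.2
tool_pos: [0.5718, -0.2756, 0.2511]
ee_rot: [[-0.004, 1.0, 0.0], [1.0, 0.004, 0.0], [0.0, 0.0, -1.0]]
contact_force: [-0.2, 0.3, 0.1]
gripper_width: 0.0855
gripper_force: 0.0
```

Run:
```python
from h import *
import json
s=manip.sense();print(s["tool_pos"],np.array(s["ee_rot"]).round(3).tolist())
m=manip.camera_model("wrist");json.dump({k:np.array(v).tolist() for k,v in m.items()},open("w2.json","w"))
im=manip.get_image("wrist");cv2.imwrite("pics/w2.png",im)
cv2.imwrite("pics/w2b.png",cv2.resize(im[20:320,0:400],None,fx=2,fy=2,interpolation=cv2.INTER_CUBIC))
```

```text
[ 0.57177502 -0.27557817  0.25110111] [[-0.004, 1.0, 0.0], [1.0, 0.004, 0.0], [0.0, 0.0, -1.0]]
```

View pics/w2b.png

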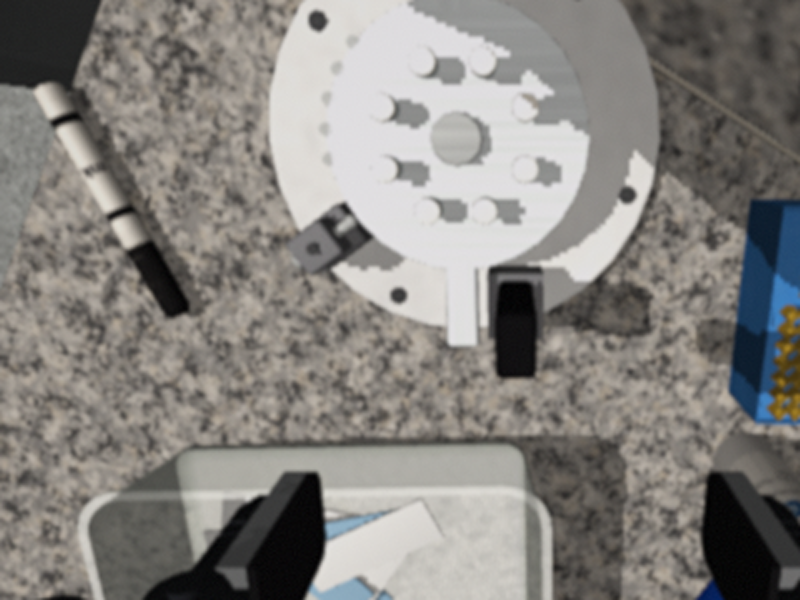

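Now the plug top spans about (497,317)-(536,377), almost aligned with the tool; the pawl top centre is about (332,240), screw at (313,248).

Run:
```python
from h import *
import json
c=cam(0,json.load(open("w2.json")));w=lambda u,v,z:ray(c,u/2,v/2+20,z).round(4)
for n,u,v,z in[("spindle",458,138,.06),("pl",497,318,.115),("pr",537,316,.115),("pbr",535,377,.115),("pbl",497,377,.115),("lugL",447,346,.058),("lugR",477,346,.058),("pawl c",332,240,.063),("screw",313,248,.063),("plunger",343,218,.058),("farcorner",318,275,.063),("left",292,243,.063),("upr",345,203,.063),("rt",371,238,.063),
 ("trayL",80,540,.083),("trayR",550,540,.083),("trayTop",320,490,.083)]:print(n,w(u,v,z))
# hull of plate in w2? circle from edges
P=np.array([w(u,v,.014)[:2] for u,v in[(270,120),(283,190),(315,260),(290,45),(658,120),(652,170),(610,255),(440,322)]])
A=np.c_[2*P,np.ones(len(P))];s=np.linalg.lstsq(A,(P**2).sum(1),rcond=None)[0];print("plate",s[:2],np.sqrt(s[2]+s[0]**2+s[1]**2))
C=cam("top")
for n,u,v in[("tTL",480,105),("tTR",690,103),("tBR",708,445),("tBL",494,445)]:print(n,ray(C,200+u/4,180+v/4,.083).round(3))
```

```text
spindle [ 0.5455 -0.1922  0.06  ]
pl [ 0.5648 -0.2644  0.115 ]
pr [ 0.5815 -0.2635  0.115 ]
pbr [ 0.5811 -0.2906  0.115 ]
pbl [ 0.5647 -0.2906  0.115 ]
lugL [ 0.5376 -0.294   0.058 ]
lugR [ 0.5531 -0.2939  0.058 ]
pawl c [ 0.484  -0.2393  0.063 ]
screw [ 0.4744 -0.2432  0.063 ]
plunger [ 0.4888 -0.2293  0.058 ]
farcorner [ 0.4757 -0.2564  0.063 ]
left [ 0.4645 -0.2408  0.063 ]
upr [ 0.4915 -0.2218  0.063 ]
rt [ 0.5029 -0.2382  0.063 ]
trayL [ 0.3449 -0.3937  0.083 ]
trayR [ 0.5915 -0.3925  0.083 ]
trayTop [ 0.4733 -0.3636  0.083 ]
plate [ 0.54467829 -0.19398446] 0.10217784204659414
tTL [ 0.588 -0.37   0.083]
tTR [ 0.591 -0.523  0.083]
tBR [ 0.347 -0.524  0.083]
tBL [ 0.346 -0.374  0.083]
```

Plug at (0.573,-0.277), tray centre (0.468,-0.448), pawl x about 0.10 rad on from world +y. Descend, grip.

Call:
{"name": "carry_out", "arguments": {
  "steps": [
    [0,-0.001,0.001,0.035,0,0,0],
    [0,-0.001,0.001,0.07,0,0,0],
    [0,-0.001,0.001,0.1,0,0,0],
    [0,-0.001,0.001,0.125,0,0,0],
    [0,-0.001,0.001,0.145,0,0,0],
    [0,-0.001,0.001,0.16,0,0,0],
    [0,-0.001,0.001,0.16,0,0,0],
    [0.4,-0.001,0.001,0.16,0,0,0],
    [0.6,-0.001,0.001,0.16,0,0,0],
    [0.8,-0.001,0.001,0.16,0,0,0],
    [1,-0.001,0.001,0.16,0,0,0],
    [1,-0.001,0.001,0.16,0,0,0],
    [1,-0.001,0.001,0.16,0,0,0],
    [1,-0.001,0.001,0.16,0,0,0],
    [1,-0.001,0.001,0.16,0,0,0],
    [1,-0.001,0.001,0.16,0,0,0]
  ]
}}

```text
time: 4.58
tool_pos: [0.5734, -0.2783, 0.0916]
ee_rot: [[-0.003, 1.0, 0.001], [1.0, 0.003, -0.001], [-0.001, 0.001, -1.0]]
contact_force: [-0.6, 0.7, 6.0]
gripper_width: 0.0175
gripper_force: 59.0
```

Gripped at 17.5 mm with 59 N. Lift straight up, slowly at first.

Call:
{"name": "carry_out", "arguments": {
  "steps": [
    [1,0,0,-0.003,0,0,0],
    [1,0,0,-0.006,0,0,0],
    [1,0,0,-0.009,0,0,0],
    [1,0,0,-0.013,0,0,0],
    [1,0,0,-0.018,0,0,0],
    [1,0,0,-0.024,0,0,0],
    [1,0,0,-0.032,0,0,0],
    [1,0,0,-0.045,0,0,0],
    [1,0,0,-0.06,0,0,0],
    [1,0,0,-0.08,0,0,0],
    [1,0,0,-0.1,0,0,0],
    [1,0,0,-0.11,0,0,0],
    [1,0,0,-0.11,0,0,0],
    [1,0,0,-0.11,0,0,0]
  ]
}}

```text
time: 5.75
tool_pos: [0.5729, -0.278, 0.2016]
ee_rot: [[-0.003, 1.0, 0.001], [1.0, 0.003, -0.001], [-0.001, 0.001, -1.0]]
contact_force: [0.7, 0.1, -2.2]
gripper_width: 0.017
gripper_force: 63.1
```

Run:
```python
from h import *
a=manip.get_image("side");cv2.imwrite("pics/s3.png",cv2.resize(a[120:330,190:360],None,fx=2.5,fy=2.5,interpolation=cv2.INTER_CUBIC))
```

```text
(no output)
```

View pics/s3.png

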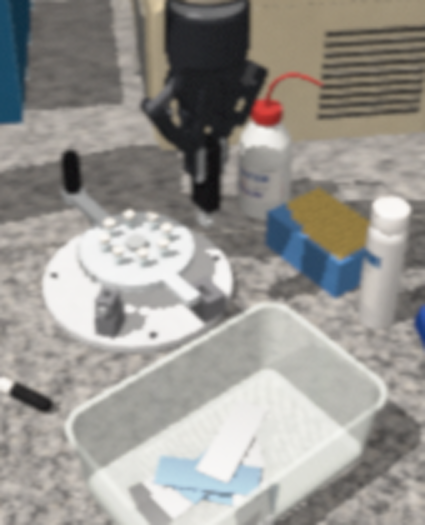

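The plug is out and held (blade tip near (205,215)). Carry it to the tray.

Call:
{"name": "carry_out", "arguments": {
  "steps": [
    [1,-0.02,-0.012,0,0,0,0],
    [1,-0.045,-0.028,0,0,0,0],
    [1,-0.075,-0.046,0,0,0,0],
    [1,-0.105,-0.065,0,0,0,0],
    [1,-0.135,-0.083,0,0,0,0],
    [1,-0.158,-0.098,0,0,0,0],
    [1,-0.17,-0.105,0,0,0,0],
    [1,-0.17,-0.105,0,0,0,0],
    [1,-0.17,-0.105,0.03,0,0,0],
    [1,-0.17,-0.105,0.06,0,0,0],
    [1,-0.17,-0.105,0.085,0,0,0],
    [1,-0.17,-0.105,0.1,0,0,0],
    [1,-0.17,-0.105,0.11,0,0,0],
    [1,-0.17,-0.105,0.116,0,0,0],
    [1,-0.17,-0.105,0.118,0,0,0],
    [1,-0.17,-0.105,0.118,0,0,0],
    [1,-0.17,-0.105,0.118,0,0,0]
  ]
}}

```text
time: 7.22
tool_pos: [0.4692, -0.4487, 0.0837]
ee_rot: [[-0.003, 1.0, 0.002], [1.0, 0.003, -0.002], [-0.002, 0.002, -1.0]]
contact_force: [-0.0, -0.3, -1.6]
gripper_width: 0.0174
gripper_force: 63.1
```

Call:
{"name": "carry_out", "arguments": {
  "steps": [
    [1,0,0,0.004,0,0,0],
    [1,0,0,0.006,0,0,0],
    [1,0,0,0.006,0,0,0],
    [0.6,0,0,0.006,0,0,0],
    [0.3,0,0,0.006,0,0,0],
    [0,0,0,0.006,0,0,0],
    [0,0,0,0.006,0,0,0],
    [0,0,0,0.006,0,0,0],
    [0,0,0,0.006,0,0,0],
    [0,0,0,0.0,0,0,0],
    [0,0,0,-0.02,0,0,0],
    [0,0,0,-0.05,0,0,0],
    [0,0,0,-0.09,0,0,0],
    [0,0,0,-0.13,0,0,0],
    [0,0,0,-0.14,0,0,0],
    [0,0,0,-0.14,0,0,0]
  ]
}}

```text
time: 8.55
tool_pos: [0.4706, -0.4509, 0.2295]
ee_rot: [[-0.003, 1.0, 0.008], [1.0, 0.003, -0.009], [-0.009, 0.008, -1.0]]
contact_force: [-0.6, 0.7, -0.5]
gripper_width: 0.0856
gripper_force: 0.0
```

Run:
```python
from h import *
s=manip.sense();print(s["tool_pos"])
a=manip.get_image("side");b=manip.get_image("wrist")
cv2.imwrite("pics/s4.png",np.hstack([cv2.resize(a[170:360,190:360],(400,447)),cv2.resize(b,(400,447))]))
```

```text
[ 0.47058551 -0.45089644  0.22952307]
```

View pics/s4.png

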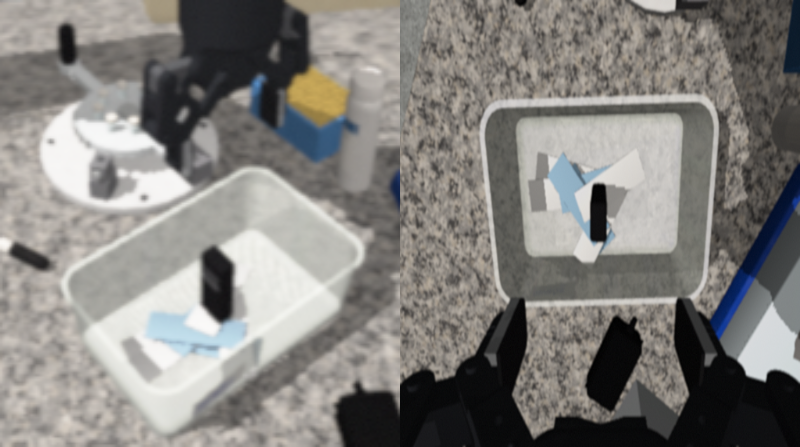

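The plug stands upright in the tray, well clear. On to the knob.

Call:
{"name": "carry_out", "arguments": {
  "steps": [
    [0,0.03,0.006,0,0,0,0],
    [0,0.065,0.012,0,0,0,0],
    [0,0.1,0.019,0,0,0,0],
    [0,0.135,0.026,0,0,0,0],
    [0,0.17,0.032,0,0,0,0],
    [0,0.205,0.039,0,0,0,0],
    [0,0.24,0.045,0,0,0,0],
    [0,0.275,0.052,0,0,0,0],
    [0,0.31,0.059,0,0,0,0],
    [0,0.345,0.065,0,0,0,0],
    [0,0.375,0.071,0,0,0,0],
    [0,0.388,0.0735,0,0,0,0],
    [0,0.388,0.0735,0,0,0,0],
    [0,0.388,0.0735,0,0,0,0],
    [0,0.388,0.0735,0,0,0,0]
  ]
}}

```text
time: 9.9
tool_pos: [0.5397, -0.0608, 0.221]
ee_rot: [[-0.002, 1.0, -0.002], [1.0, 0.002, -0.0], [-0.0, -0.002, -1.0]]
contact_force: [-0.6, -0.3, 0.5]
gripper_width: 0.0853
gripper_force: 0.0
```

Run:
```python
from h import *
s=manip.sense();p=np.array(s["tool_pos"]);R=np.array(s["ee_rot"]);print(p,R.round(3).tolist())
c=cam("wrist");im=manip.get_image("wrist")
print("pred",proj(c,(.544,-.0632,.11)))
g=cv2.cvtColor(im,cv2.COLOR_BGR2GRAY);_,L,S,Ct=cv2.connectedComponentsWithStats((g<40).astype(np.uint8))
for s,t in zip(S,Ct):
    if 60<s[4]<5000:print(s,t.round(1))
cv2.imwrite("pics/w5.png",im)
```

```text
[ 0.53973092 -0.06080001  0.22101084] [[-0.002, 1.0, -0.002], [1.0, 0.002, -0.0], [-0.0, -0.002, -1.0]]
pred [262.61863702 203.87370608]
[250 176  26  37 734] [262.3 194.4]
```

View pics/w5.png

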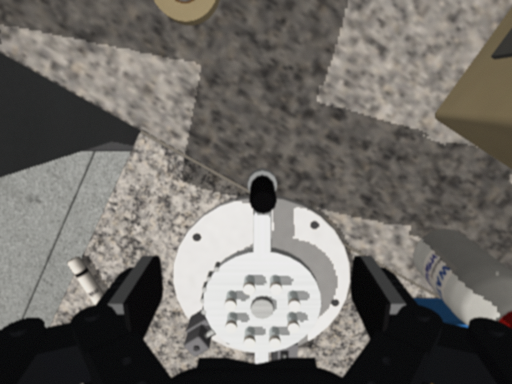

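Knob top at (262,201), as predicted. Descend and grip.

Call:
{"name": "carry_out", "arguments": {
  "steps": [
    [0,-0.001,0.004,0.035,0,0,0],
    [0,-0.001,0.004,0.07,0,0,0],
    [0,-0.001,0.004,0.1,0,0,0],
    [0,-0.001,0.004,0.12,0,0,0],
    [0,-0.001,0.004,0.135,0,0,0],
    [0,-0.001,0.004,0.137,0,0,0],
    [0.4,-0.001,0.004,0.137,0,0,0],
    [0.6,-0.001,0.004,0.137,0,0,0],
    [0.8,-0.001,0.004,0.137,0,0,0],
    [1,-0.001,0.004,0.137,0,0,0],
    [1,-0.001,0.004,0.137,0,0,0],
    [1,-0.001,0.004,0.137,0,0,0],
    [1,-0.001,0.004,0.137,0,0,0],
    [1,-0.001,0.004,0.137,0,0,0],
    [1,-0.001,0.004,0.137,0,0,0]
  ]
}}

```text
time: 11.2
tool_pos: [0.5446, -0.0611, 0.0869]
ee_rot: [[-0.004, 1.0, -0.0], [1.0, 0.004, -0.001], [-0.001, -0.0, -1.0]]
contact_force: [-2.6, -0.1, 6.2]
gripper_width: 0.0202
gripper_force: 58.5
```

Call:
{"name": "carry_out", "arguments": {
  "steps": [
    [1,0,-0.0065,0,0,0,0],
    [1,-0.0006,-0.013,0,0,0,0],
    [1,-0.0015,-0.0194,0,0,0,0],
    [1,-0.0026,-0.0258,0,0,0,0],
    [1,-0.004,-0.0322,0,0,0,0],
    [1,-0.0058,-0.0384,0,0,0,0],
    [1,-0.0079,-0.0446,0,0,0,0],
    [1,-0.0103,-0.0506,0,0,0,0],
    [1,-0.0129,-0.0565,0,0,0,0],
    [1,-0.0159,-0.0623,0,0,0,0],
    [1,-0.0192,-0.0679,0,0,0,0],
    [1,-0.0227,-0.0734,0,0,0,0],
    [1,-0.0265,-0.0787,0,0,0,0],
    [1,-0.0306,-0.0837,0,0,0,0],
    [1,-0.0349,-0.0886,0,0,0,0],
    [1,-0.0394,-0.0933,0,0,0,0],
    [1,-0.0394,-0.0933,0,0,0,0]
  ]
}}

```text
time: 12.62
tool_pos: [0.4528, -0.0998, 0.087]
ee_rot: [[-0.001, 1.0, 0.005], [1.0, 0.001, 0.002], [0.002, 0.005, -1.0]]
contact_force: [3.8, 6.1, 4.6]
gripper_width: 0.0203
gripper_force: 59.8
```

Run:
```python
from h import *
s=manip.sense();p=np.array(s["tool_pos"]);d=p[:2]-[.5455,-.1915];print(p,np.hypot(*d),np.arctan2(-d[0],d[1]),s["contact_force"],s["gripper_width"])
c=cam("wrist")
im=manip.get_image("wrist");print(proj(c,(.5455,-.1915,.06)),proj(c,(.477,-.242,.063)))
t=manip.get_image("top")[190:270,205:315]
cv2.imwrite("pics/c6.png",np.hstack([cv2.resize(im,(400,300)),cv2.resize(t,(400,300),interpolation=cv2.INTER_CUBIC)]))
cv2.imwrite("pics/w6.png",im)
```

```text
[ 0.45281808 -0.09975501  0.08696502] 0.13041119588069577 0.7904783409144496 [3.77564289 6.08589436 4.61574223] 0.02028202978835395
[407.54227662 386.22168262] [293.47168919 451.07926451]
```

View pics/c6.png

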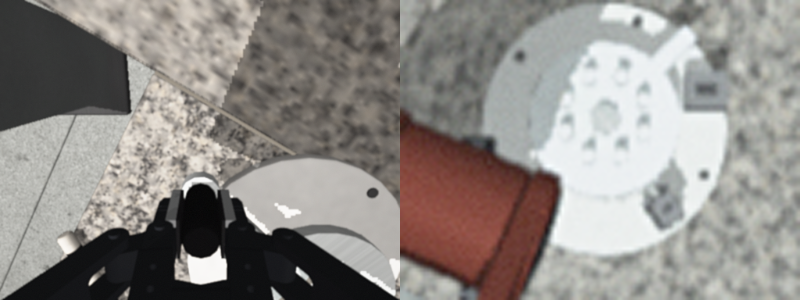

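Wrist view confirms the knob held at 0.79 rad; the top view's pawl angle (~125°) agrees with 126°. Continue in small steps, reading the force.

Call:
{"name": "carry_out", "arguments": {
  "steps": [
    [1,-0.002,-0.0018,0,0,0,0],
    [1,-0.0038,-0.0035,0,0,0,0],
    [1,-0.0058,-0.0052,0,0,0,0],
    [1,-0.0078,-0.0069,0,0,0,0],
    [1,-0.0078,-0.0069,0,0,0,0]
  ]
}}

```text
time: 13.13
tool_pos: [0.4465, -0.1066, 0.0869]
ee_rot: [[-0.001, 1.0, 0.006], [1.0, 0.001, 0.004], [0.004, 0.006, -1.0]]
contact_force: [4.5, 9.0, 5.3]
gripper_width: 0.0202
gripper_force: 59.8
```

Call:
{"name": "carry_out", "arguments": {
  "steps": [
    [1,-0.002,-0.0016,0,0,0,0],
    [1,-0.004,-0.0032,0,0,0,0],
    [1,-0.004,-0.0032,0,0,0,0]
  ]
}}

```text
time: 13.38
tool_pos: [0.443, -0.1109, 0.0869]
ee_rot: [[-0.002, 1.0, 0.004], [1.0, 0.002, 0.003], [0.003, 0.004, -1.0]]
contact_force: [2.1, 7.4, 5.1]
gripper_width: 0.0202
gripper_force: 59.9
```

Call:
{"name": "carry_out", "arguments": {
  "steps": [
    [1,-0.002,-0.0016,0,0,0,0],
    [1,-0.0042,-0.0031,0,0,0,0],
    [1,-0.0042,-0.0031,0,0,0,0]
  ]
}}

```text
time: 13.63
tool_pos: [0.4396, -0.1155, 0.0869]
ee_rot: [[-0.002, 1.0, 0.004], [1.0, 0.002, 0.002], [0.002, 0.004, -1.0]]
contact_force: [1.6, 4.9, 6.6]
gripper_width: 0.0207
gripper_force: 60.0
```

Call:
{"name": "carry_out", "arguments": {
  "steps": [
    [1,-0.0022,-0.0015,0,0,0,0],
    [1,-0.0044,-0.0029,0,0,0,0],
    [1,-0.0044,-0.0029,0,0,0,0]
  ]
}}

```text
time: 13.88
tool_pos: [0.4366, -0.1199, 0.0869]
ee_rot: [[-0.002, 1.0, 0.003], [1.0, 0.002, 0.002], [0.002, 0.003, -1.0]]
contact_force: [1.6, 5.1, 5.8]
gripper_width: 0.0203
gripper_force: 60.0
```

Force rose to 10 N near 0.86 rad and fell to 5 N by 0.95: the third click (predicted 0.92). Move on to about 1.02 and settle.

Call:
{"name": "carry_out", "arguments": {
  "steps": [
    [1,-0.002,-0.0012,0,0,0,0],
    [1,-0.0039,-0.0023,0,0,0,0],
    [1,-0.0039,-0.0023,0,0,0,0],
    [1,-0.0039,-0.0023,0,0,0,0],
    [1,-0.0039,-0.0023,0,0,0,0],
    [1,-0.0039,-0.0023,0,0,0,0],
    [1,-0.0039,-0.0023,0,0,0,0]
  ]
}}

```text
time: 14.47
tool_pos: [0.4343, -0.1233, 0.0869]
ee_rot: [[-0.002, 1.0, 0.003], [1.0, 0.002, 0.003], [0.003, 0.003, -1.0]]
contact_force: [1.0, 6.9, 6.8]
gripper_width: 0.0205
gripper_force: 60.1
```

Run:
```python
from h import *
s=manip.sense();p=np.array(s["tool_pos"]);d=p[:2]-[.5455,-.1915];print(p,np.hypot(*d),np.arctan2(-d[0],d[1]),s["contact_force"],s["gripper_force"])
t=manip.get_image("top")
cv2.imwrite("pics/c7.png",cv2.resize(t[185:300,205:390],None,fx=4,fy=4,interpolation=cv2.INTER_CUBIC))
```

```text
[ 0.43431159 -0.12332339  0.0868622 ] 0.1304258897813078 1.0207544181966328 [0.99222282 6.92419554 6.79404933] 60.059206704609096
```

View pics/c7.png

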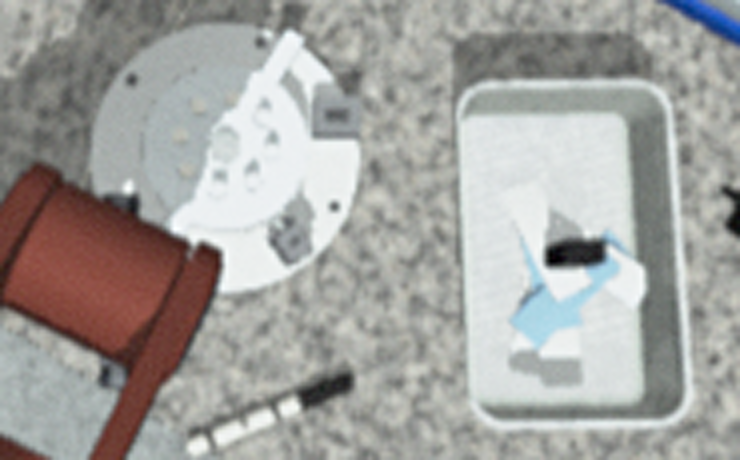

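The plug stands in the tray at (575,252), and the lever is held past the third click. Handing in.

```bash
python3 -c "
from rig import manip
print(manip.close_job())"
```

```text
the job is handed in; nothing more can be done
None
```

I handed the job in at about 14.5 s, with the plug upright in the tray and the knob gripped about 0.92 rad on from the pawl's x axis (window 0.84–1.02). That places it just past the third click; no verdict was returned.

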